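# Battery on the shoe, then hold the sprung lid just below balance

### The arm

A 6-joint arm with a two-finger parallel gripper is mounted at the origin on the work surface. World frame = base frame: x ahead of the robot, y to its left, z up, the work surface at z = 0. Lengths are in m, angles in rad, forces in N, time in s.
With the tool pointing down it reaches from about 0.375 to 0.75 m from the base axis. Payload 9 kg.
Tool frame: the origin (TCP) lies at the centre of the arm's flange, where the gripper is bolted on; the fingertips stand 173 mm ahead of it and the grasp point (between the pads) lies 155 mm ahead of it; z points along the fingers, y is the direction in which the jaws open and shut (so a half turn about z gives the same grasp; the last joint's range is limited). The gripper opens to 85 mm and grips with 20 to 120 N. Pads are 22 mm wide; open, the fingers measure 114 mm over their backs; the gripper's body (76 mm by 85 mm) begins 54 mm behind the grasp point. The pads swing forward as they close: fully open they stand 13 mm farther back than shut.
Start: joints at [1.123, 0.104, 0.097, 1.564, 0, 1.353], TCP at [0.137, 0.584, 0.405] pointing down, gripper open.
Joint ranges: [-2.99, 2.99], [-0.84, 1.86], [-1.1, 1.16], [-1.84, 2.11], [-1.51, 1.56], [-3.14, 3.14]. Speed limits (rad/s): [2.22, 2.22, 2.57, 3.14, 3.14, 3.14].

### API

Orientations are given as a rotation vector (axis times angle).
In Python, from cell import bot, optics gives the robot as it stands.
- The arm moves only by the tool drive_tool, never from a script. Its argument "steps" is a list of rows, each an object of numbers: "hand": the closure, from -1 (fully open) to 1 (shut), so that 0 is half open; "dx", "dy", "dz": the shift along the tool's x, y, z in mm; "yaw": the turn about the tool's z in rad. In form: [{"hand": .., "dx": .., "dy": .., "dz": .., "yaw": ..}, ...]. A call has 1 to 10 rows; each row shifts and turns the commanded pose from where the row before left it, along the tool's axes as they then stand; what a row does not reach is not made up. A row lasts 1/8 s, in which the tool goes at most 62.5 mm and 10.7 degrees, less where a joint would pass 70% of its speed; a pose out of reach is approached as far as the arm can. A call with a gripper value outside its range is refused whole. The fingers move at their own pace and stop on an object; "grip_force" is the grip in N (left out, the last holds). Time passes only in rows, so rows that do not move let the fingers close. It gives the time, the measured TCP pose, the force and the opening at its end, in the units of the state.
- bot.observe(): the state, without advancing time (a new reading comes with each control period).
- optics.snapshot(name): name is "scene" or "top" or "wrist"; returns the picture (480x640x3 uint8, red, green, blue); there is no depth.
- optics.camera_info(name): a dict with "camera_matrix" (3x3 intrinsics, pixels), "k1" (the pictures are not rectified: a ray, as slopes to the right and down, at radius r is drawn at 1 + k1 r^2 times it, then the intrinsics apply), "R" (3x3) and "t" (3): a world point X has camera coordinates R X + t. Camera axes: x right, y down, z forward; pixel columns grow to the right and rows downward; lengths in m; the calibration is good to about 2 mm. A picture is of the moment at which its call begins: read the wrist's pose just before it. camera_info takes no time and is no camera call; for the wrist camera it gives the pose at the moment of the call.
- bot.hand_in(): hands the job in, once; it reports no verdict.
The state is a dict: "time_s": time; "joint_pos": joint angles; "qvel": joint speeds; "joint_efforts": joint torques, N m; "tcp_pos": TCP position; "tcp_rot": TCP orientation; "contact_force": force on the tool from outside, world axes, zero at the start; "ft_torque": the same for the moment, N m; "opening": finger opening in m.
Only numpy, scipy, OpenCV 4.12 (cv2) and the standard library are available. Lean on these libraries where they do the work, as an engineer would, in place of code of your own. Each camera call takes 0.05 s, during which the arm holds its last target. There are 200 camera calls.

### The job

Slide the yellow battery pack into the shoe beside the tool box until it clicks home, so that the lamp inside has power, and let go of it. Then take the lid by its pull bar, raise it past the red balance mark without letting it fly open, bring it back and finish holding it still just below the red mark, with the pointer in the green band, for a colleague to fit the stay: keep hold of the bar when you finish. Leave everything else on the counter where it is.

Things in the scene. Friction and masses are not known exactly. Their poses are not given: they have to be found in the camera images.
- toolbox: Dark steel tool box fixed to the counter, 172 mm deep (x), 280 wide (y), 122 tall, with a blue lid and, joined to its left (+y) side, the battery shoe. Origin under the middle of the box on the counter; x points away from the robot to the hinge side, y to the shoe side, z up. Stands anywhere within some cm, turned up to 0.15 rad.
- lid_angle (a joint): Angle of the blue lid (170 x 280 x 6 mm) about its far top edge, rad: 0 shut, 1.5 fully open. Over-centre spring: below the balance point, 0.88, spring and weight pull it shut (about 6 N at the bar when shut, fading to nothing at 0.88); above it the spring throws it open (about 1 N at 1.0, growing). It stays nowhere in between by itself. Red mark: 0.86 to 0.90. Green band: 0.64 to 0.86.
- lid: The blue lid with its pull bar: round steel, 14 mm thick, 134 mm long, parallel to the hinge, on an 8 mm thick arm at each end, 65 mm in front of the lid's front edge with an open gap behind it. Pinch the bar from above across its thickness; it can turn between the fingers as the lid moves. Origin at the middle of the hinge axis; z is square to the lid, up when shut.
- lid_grip (a point): Middle of the lid's pull bar, on its centre line, moving with the lid; 235 mm from the hinge axis, 125 mm above the counter when shut. x axis along the lid towards the hinge, y along the bar.
- hinge (a point): Middle of the lid's hinge axis, which lies along the box's y axis, 122 mm above the counter. The bar's centre line is 235 mm from it along the lid and 3 mm above the lid's underside (hinge) plane.
- balance_mark (a point): Middle of the red mark (balance point, lid at 0.88 rad) on a curved scale beside the lid on the box's -y side, 160 mm from the middle, 150 mm radius about the hinge: white from the front, then a green band, the narrow red mark, then white. A yellow strip on the lid's -y edge is the pointer.
- battery: Yellow battery on a black foot, 0.3 to 0.6 kg. Origin under its middle. Foot 90 mm long (x), 60 wide (y), 8 thick, corners cut 8 x 6 mm, a notch (18 x 6 mm) midway in each long side; body above 86 x 46 mm, up to 64 mm tall. Same either way round. Grip across the 46 mm, fingertips 18 mm or more above its underside to clear the shoe's lips. Starts left or right of the box, yaw to 0.5 rad.
- shoe_home (a point): On the shoe's black floor, 20 mm above the counter, under the battery's middle when it is home; axes as the tool box. Two grey rails 63 mm apart with lips over the foot (10.5 to 14.5 mm above the floor, 51 mm between them) run from 50 mm in front of this point to an orange end stop, which the foot meets 1.5 mm beyond home.
- shoe_start (a point): On the shoe's open floor, level with shoe_home and 140 mm in front of it (-x): set the battery here lengthwise, then slide it towards box +x. The floor runs on 50 mm before this point. Guides narrow from about 82 mm apart, 91 mm in front of shoe_home, to the 63 mm of the rails.
- detent (a joint): Sprung steel roller in the left (+y) rail beside shoe_home, m: 0 out, pressed back about 0.004 while the foot passes, and back to 0 to 0.001 in the foot's notch when the battery is home. Passing it takes about 5 to 10 N of push.
- carton: Bystander: small white carton with a red band, 75 x 50 x 70 mm, loose. Origin at the middle of its underside.
- can_blue: Bystander: blue spray can, 58 mm across, 190 mm tall, loose. Origin at the middle of its underside.
- can_orange: Bystander: green spray can with orange label, 58 mm across, 190 mm tall, loose. Origin at the middle of its underside.
- wrench: Bystander: steel spanner lying flat, 180 mm long, loose. Origin on its underside near the middle of its length.
- screwdriver: Bystander: screwdriver lying flat, 190 mm long, loose. Origin on its underside near the middle of its length.
- tape_roll: Bystander: black roll of tape lying flat, 90 mm across, 30 mm tall, loose. Origin at the middle of its underside.
Things that resemble listed ones, but are neither listed nor needed, are in the scene too. What is shaped like the battery but purple is not meant.

How it is judged:
On the way, in this order (a step that is already met when the one before it is completed fails the run):
1. the battery is home on the shoe, the detent in its notch, and let go (x of battery in the frame of shoe_home between -0.004 and 0.004 m and y of battery in the frame of shoe_home between -0.004 and 0.004 m and z of battery in the frame of shoe_home between -0.003 and 0.004 m and angle between the x axis of battery and the x axis of toolbox, either way round below 0.08 rad and angle between battery's own z axis and vertical below 0.08 rad and value of joint detent below 0.0015 m and contact force between the fingers and battery below 0.1 N), for 0.2 s.
2. the lid is held past the red balance mark (value of joint lid_angle above 0.905 rad and contact force between the fingers and lid above 0.3 N), for 0.1 s.
At the end, for the whole second after the job is handed in: Battery within 4 mm of home on the shoe and untouched, the detent dropped in (below 1.5 mm); the fingers hold the bar, the lid is still (below 0.1 rad/s) at 0.64 to 0.86 rad, in the green band below the red mark; every bystander within 40 mm of where it stood (all of step 1 and value of joint lid_angle between 0.64 and 0.86 rad and velocity of joint lid_angle between -0.1 and 0.1 rad/s and contact force between the fingers and lid above 0.3 N and distance of each of carton, can_blue, can_orange, wrench, screwdriver, tape_roll from where it was at the start of the episode below 0.04 m); the arm keeps its last pose, push and grip.
It fails at once if the lid flies open (beyond 1.2 rad) (value of joint lid_angle above 1.2 rad).
It fails at once if something else on the counter is moved by more than 40 mm (distance of any of carton, can_blue, can_orange, wrench, screwdriver, tape_roll from where it was at the start of the episode above 0.04 m).
It also fails if it takes over 64 s, if anything falls off the work surface, if the arm or the gripper's body presses on something with over 40 N, if the wrist force passes 120 N, or if a joint passes its speed limit or range.

## Working session

There is one attempt and no reset: what is moved stays moved. The work goes in short steps, Python scripts to look and compute and a tool call to move; the robot and the scene stay as the last step left them, time stands still between calls to the robot, and variables do not carry over. Pictures are saved under pics/ and viewed, about 8 in all and at most 12, crops included, and the job is handed in when it is done.

Besides the shell and the picture viewer there is one more tool, called after ">>>" as name(argument=value, ...), one argument or row to a line, values as JSON. drive_tool: Moves the arm, as the interface text tells. Its arguments: {"type":"object","properties":{"steps":{"type":"array"},"grip_force":{"type":"number"}},"required":["steps"]}

```bash
mkdir -p pics
cat > h.py <<'E'
import numpy as np, cv2
from cell import bot, optics
from scipy.spatial.transform import Rotation as Ro
def snap(n,f,crop=None,s=1):
    im=optics.snapshot(n)
    cv2.imwrite(f'pics/raw_{f}.png',im[:,:,::-1])
    show(f,crop,s)
def show(f,crop=None,s=1,out=None):
    im=cv2.imread(f'pics/raw_{f}.png')
    if crop: x0,y0,x1,y1=crop; im=im[y0:y1,x0:x1]
    cv2.imwrite(f'pics/{out or f}.png',cv2.resize(im,None,fx=s,fy=s,interpolation=cv2.INTER_CUBIC))
def ray(c,u,v):
    K=np.array(c['camera_matrix']);k=c['k1']
    d=np.array([(u-K[0,2])/K[0,0],(v-K[1,2])/K[1,1]]);s=d.copy()
    for _ in range(30): s=d/(1+k*(s@s))
    R=np.array(c['R']);t=np.array(c['t'])
    return -R.T@t, R.T@np.array([s[0],s[1],1])
def at(c,u,v,z):
    o,d=ray(c,u,v); return o+d*(z-o[2])/d[2]
def proj(c,X):
    K=np.array(c['camera_matrix']);p=np.array(c['R'])@np.array(X)+np.array(c['t']);s=p[:2]/p[2]
    s=s*(1+c['k1']*(s@s)); return np.array([K[0,0]*s[0]+K[0,2],K[1,1]*s[1]+K[1,2]])
E
python3 - <<'E'
from h import *
a=optics.snapshot('scene');b=optics.snapshot('top')
for n,i in(('scene',a),('top',b)):
    cv2.imwrite(f'pics/raw_{n}0.png',i[:,:,::-1]); c=optics.camera_info(n); R=np.array(c['R']);print(n,-R.T@np.array(c['t']),R[2],c['camera_matrix'],c['k1'])
show('top0',None,1.25);show('scene0',None,1.25)
s=bot.observe();print(s['tcp_pos'],s['tcp_rot'],s['time_s'],s['opening'])
print(Ro.from_rotvec(s['tcp_rot']).as_matrix())
E
```

```text
scene [ 0.94594176 -0.83271068  1.14104303] [-0.3390169   0.61614613 -0.71093705] [[522.50304119   0.         326.76384499]
 [  0.         522.50304119 240.73278051]
 [  0.           0.           1.        ]] 0.04418162305917267
top [ 0.2076174  -0.01066744  1.6994082 ] [ 0.17456868  0.01410527 -0.98454396] [[601.86486672   0.         311.89972198]
 [  0.         601.86486672 246.9246782 ]
 [  0.           0.           1.        ]] 0.022293552219705165
[0.13660721 0.58414631 0.40402652] [-3.60120850e-01 -3.12047309e+00  1.69091348e-03] 0.1 0.08561136720998552
[[-9.73713008e-01  2.27777741e-01 -5.28556764e-04]
 [ 2.27778180e-01  9.73712511e-01 -1.02275566e-03]
 [ 2.81701359e-04 -1.11626419e-03 -9.99999337e-01]]
```

View pics/top0.png

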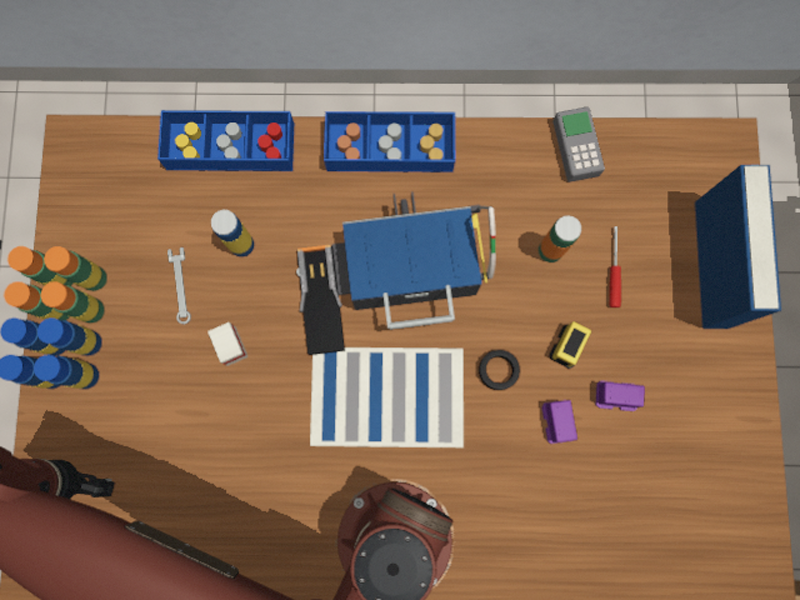

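View pics/scene0.png

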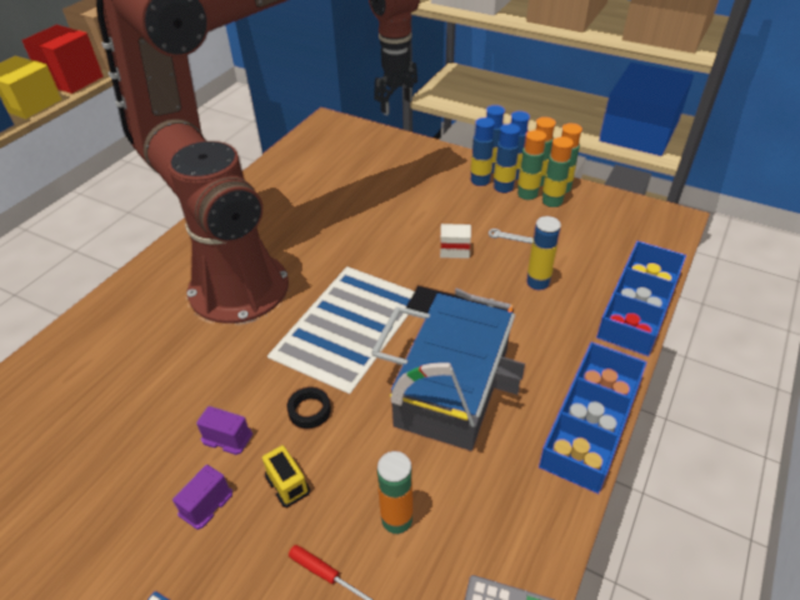

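Top view: box around (410,255), shoe at (320,300), battery at (572,343), tape roll at (498,370). I'll enlarge the box and battery area for measurement.

Run:
```python
from h import *
show('top0',(230,150,490,345),3.07,'crop1')
c=optics.camera_info('top')
print(at(c,572/1.25,343/1.25,.064),at(c,572/1.25,343/1.25,.0))
```

```text
[ 0.42493702 -0.38522583  0.064     ] [ 0.4334416  -0.39988378  0.        ]
```

View pics/crop1.png

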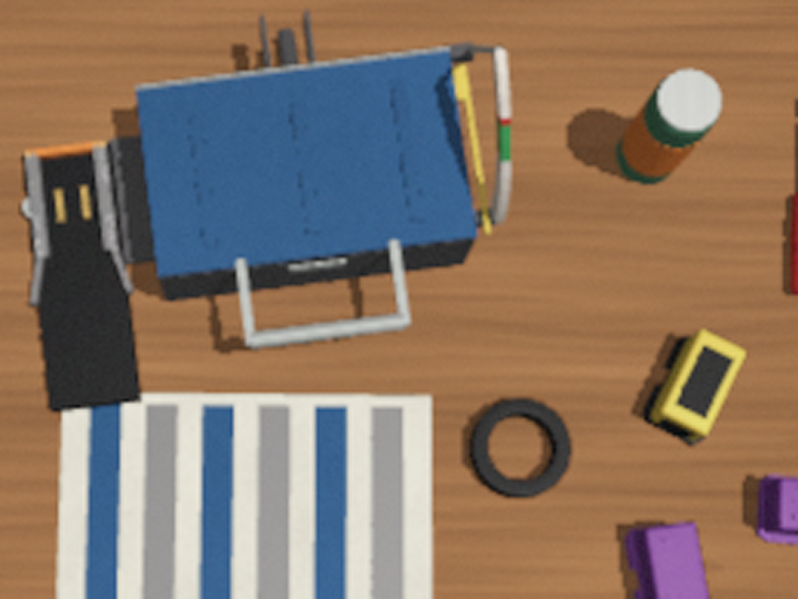

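Run:
```python
from h import *
c=optics.camera_info('top')
P=lambda u,v,z: at(c,230+u/3.07,150+v/3.07,z)[:2]
L=np.array([P(*p,.128) for p in [(138,88),(452,50),(475,240),(160,275)]])
print('lid',L.round(4).tolist(), 'w',np.linalg.norm(L[0]-L[1]),np.linalg.norm(L[2]-L[3]),np.linalg.norm(L[1]-L[2]),np.linalg.norm(L[0]-L[3]))
f=lambda d: np.arctan2(d[1],d[0])
d=L[0]-L[1]; print('yaw',f(d)-np.pi/2, f(L[2]*-1+L[3])-np.pi/2)
b=[P(252,340,.125),P(408,322,.125)];print('bar',b,np.mean(b,0),f(b[0]-b[1])-np.pi/2,np.linalg.norm(b[0]-b[1]))
B=np.array([P(*p,.064) for p in [(703,330),(745,350),(700,440),(652,415)]])
print('bat',B.mean(0),[np.linalg.norm(B[i]-B[i-1]) for i in range(4)],f(B[0]-B[3]),f(B[1]-B[2]))
fl=[P(52,408,.02),P(139,398,.02)]; print('floor',fl,np.mean(fl,0),f(fl[0]-fl[1])-np.pi/2)
yaw=f(d)-np.pi/2
hin=(L[0]+L[1])/2;ux=np.array([np.cos(yaw),np.sin(yaw)])
print('hinge',hin,'bar-pred',hin-.235*ux)
print('stop', P(65,150,.02+.012))
```

```text
lid [[0.6731, 0.1139], [0.7098, -0.1629], [0.5386, -0.1814], [0.5054, 0.0913]] w 0.2792022520815369 0.27471367186994416 0.17218005756424448 0.1691884769379698
yaw 0.13177456924928643 0.12105864856450954
bar [array([0.44962802, 0.01099885]), array([ 0.46652659, -0.12336704])] [ 0.45807731 -0.0561841 ] 0.12510849499295107 0.13542434068734457
bat [ 0.42346839 -0.38634551] [np.float64(0.09009448322003258), np.float64(0.04064497011429983), np.float64(0.09115038221378378), np.float64(0.04690913206483616)] -0.5535997750050249 -0.4837641935883962
floor [array([0.40126831, 0.19465849]), array([0.41118472, 0.11525765])] [0.40622651 0.15495807] 0.12424716122845503
hinge [ 0.69141555 -0.02448145] bar-pred [ 0.45845293 -0.05535893]
stop [0.64123272 0.18822598]
```

```bash
cat >> h.py <<'E'
def now():
    s=bot.observe();M=Ro.from_rotvec(s['tcp_rot']).as_matrix()
    print('t',round(s['time_s'],2),'tcp',np.round(s['tcp_pos'],4),'a',round(np.arctan2(M[1,1],M[0,1]),4),'F',np.round(s['contact_force'],1),'op',round(s['opening'],4))
    return np.array(s['tcp_pos']),M
def plan(wps):
    "wps: (x,y,z,a) world TCP; prints total local deltas between waypoints (translate in old frame, then yaw)"
    p,M=now();a=np.arctan2(M[1,1],M[0,1])
    for w in wps:
        A=np.array([[-np.sin(a),np.cos(a),0],[np.cos(a),np.sin(a),0],[0,0,-1]])
        d=A.T@(np.array(w[:3])-p)*1000; y=a-w[3]
        print('->',w,'local',d.round(1),'yaw',round(y,3),'rows',int(np.ceil(max(np.linalg.norm(d)/50,abs(y)/.18))))
        p,a=np.array(w[:3]),w[3]
E
python3 -c "
from h import *
plan([(.42,.38,.42,1.341),(.5,.08,.42,1.341),(.45,-.2,.42,1.341),(.4235,-.386,.36,1.05)])"
```

```text
t 0.1 tcp [0.1366 0.5841 0.404 ] a 1.341 F [ 0.8 -0.7  0. ] op 0.0856
-> (0.42, 0.38, 0.42, 1.341) local [-322.4 -134.2  -16. ] yaw 0.0 rows 7
-> (0.5, 0.08, 0.42, 1.341) local [-146.2 -273.9    0. ] yaw 0.0 rows 7
-> (0.45, -0.2, 0.42, 1.341) local [ -15.1 -284.     0. ] yaw 0.0 rows 6
-> (0.4235, -0.386, 0.36, 1.05) local [ -16.6 -187.1   60. ] yaw 0.291 rows 4
```

>>> drive_tool(
  steps=[
    {"hand": -1, "dx": -46, "dy": -19, "dz": -16},
    {"hand": -1, "dx": -46, "dy": -19},
    {"hand": -1, "dx": -46, "dy": -19},
    {"hand": -1, "dx": -46, "dy": -19},
    {"hand": -1, "dx": -46, "dy": -19},
    {"hand": -1, "dx": -46, "dy": -19},
    {"hand": -1, "dx": -46, "dy": -20},
    {"hand": -1, "dx": -24, "dy": -46},
    {"hand": -1, "dx": -24, "dy": -46},
    {"hand": -1, "dx": -24, "dy": -46},
  ],
)

```text
schema error: expected keys hand, dx, dy, dz, yaw
```

>>> drive_tool(
  steps=[
    {"hand": -1, "dx": -24, "dy": -46},
    {"hand": -1, "dx": -25, "dy": -45},
    {"hand": -1, "dx": -25, "dy": -45},
    {"hand": -1, "dx": -3, "dy": -48},
    {"hand": -1, "dx": -3, "dy": -48},
    {"hand": -1, "dx": -3, "dy": -47},
    {"hand": -1, "dx": -3, "dy": -47},
    {"hand": -1, "dx": -3, "dy": -47},
    {"hand": -1, "dx": -3, "dy": -47},
    {"hand": -1, "dx": -4, "dy": -47},
  ],
)

```text
schema error: expected keys hand, dx, dy, dz, yaw
```

>>> drive_tool(
  steps=[
    {"hand": -1, "dx": -4, "dy": -47, "dz": 20},
    {"hand": -1, "dx": -4, "dy": -47, "dz": 20},
    {"hand": -1, "dx": -4, "dy": -46, "dz": 20},
    {"hand": -1, "yaw": 0.15},
    {"hand": -1, "yaw": 0.14},
    {"hand": -1},
    {"hand": -1},
  ],
)

```text
schema error: expected keys hand, dx, dy, dz, yaw
```

Run:
```python
from h import *
import json
now(); c=optics.camera_info('wrist'); json.dump({k:np.array(v).tolist() for k,v in c.items()},open('w1.json','w'))
snap('wrist','w1',None,1.25)
```

```text
t 0.1 tcp [0.1366 0.5841 0.404 ] a 1.341 F [ 0.8 -0.7  0. ] op 0.0856
```

View pics/w1.png

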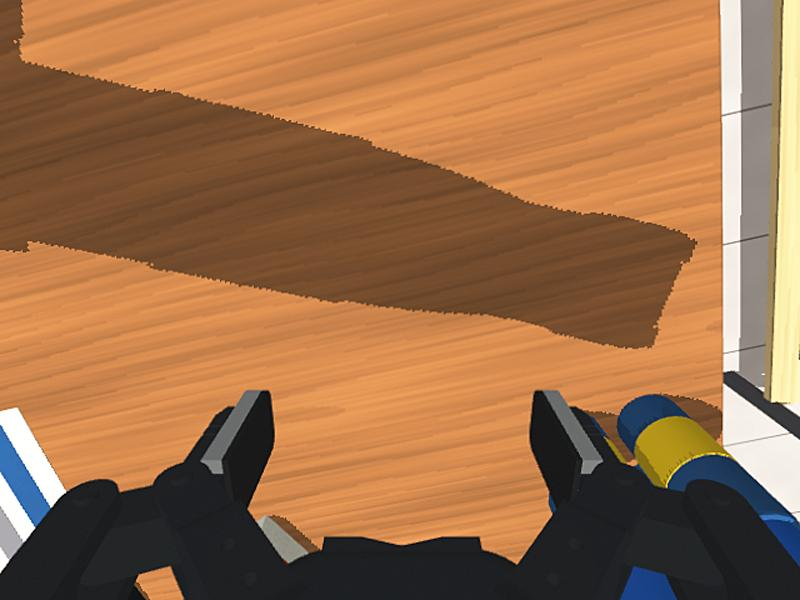

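The moves were refused because every row needs all keys. The picture shows only the start view, with the fingers at about (240,430) and (565,430). I'll resend the moves with all keys.

>>> drive_tool(
  steps=[
    {"hand": -1, "dx": -46, "dy": -19, "dz": -16, "yaw": 0},
    {"hand": -1, "dx": -46, "dy": -19, "dz": 0, "yaw": 0},
    {"hand": -1, "dx": -46, "dy": -19, "dz": 0, "yaw": 0},
    {"hand": -1, "dx": -46, "dy": -19, "dz": 0, "yaw": 0},
    {"hand": -1, "dx": -46, "dy": -19, "dz": 0, "yaw": 0},
    {"hand": -1, "dx": -46, "dy": -19, "dz": 0, "yaw": 0},
    {"hand": -1, "dx": -46, "dy": -20, "dz": 0, "yaw": 0},
    {"hand": -1, "dx": -24, "dy": -46, "dz": 0, "yaw": 0},
    {"hand": -1, "dx": -24, "dy": -46, "dz": 0, "yaw": 0},
    {"hand": -1, "dx": -24, "dy": -46, "dz": 0, "yaw": 0},
  ],
)

```text
time_s: 1.4
tcp_pos: [0.4585, 0.2281, 0.4204]
tcp_rot: [-0.36, -3.121, 0.0]
contact_force: [-0.2, 0.2, -0.0]
opening: 0.085
```

>>> drive_tool(
  steps=[
    {"hand": -1, "dx": -24, "dy": -46, "dz": 0, "yaw": 0},
    {"hand": -1, "dx": -25, "dy": -45, "dz": 0, "yaw": 0},
    {"hand": -1, "dx": -25, "dy": -45, "dz": 0, "yaw": 0},
    {"hand": -1, "dx": -3, "dy": -48, "dz": 0, "yaw": 0},
    {"hand": -1, "dx": -3, "dy": -48, "dz": 0, "yaw": 0},
    {"hand": -1, "dx": -3, "dy": -47, "dz": 0, "yaw": 0},
    {"hand": -1, "dx": -3, "dy": -47, "dz": 0, "yaw": 0},
    {"hand": -1, "dx": -3, "dy": -47, "dz": 0, "yaw": 0},
    {"hand": -1, "dx": -3, "dy": -47, "dz": 0, "yaw": 0},
    {"hand": -1, "dx": -4, "dy": -47, "dz": 0, "yaw": 0},
  ],
)

```text
time_s: 2.65
tcp_pos: [0.4449, -0.2484, 0.4206]
tcp_rot: [0.36, 3.121, 0.0]
contact_force: [0.7, 0.6, 0.6]
opening: 0.0855
```

>>> drive_tool(
  steps=[
    {"hand": -1, "dx": -4, "dy": -47, "dz": 20, "yaw": 0},
    {"hand": -1, "dx": -4, "dy": -47, "dz": 20, "yaw": 0},
    {"hand": -1, "dx": -4, "dy": -46, "dz": 20, "yaw": 0},
    {"hand": -1, "dx": 0, "dy": 0, "dz": 0, "yaw": 0.15},
    {"hand": -1, "dx": 0, "dy": 0, "dz": 0, "yaw": 0.14},
    {"hand": -1, "dx": 0, "dy": 0, "dz": 0, "yaw": 0},
  ],
)

```text
time_s: 3.4
tcp_pos: [0.4251, -0.386, 0.3603]
tcp_rot: [-0.806, -3.036, -0.001]
contact_force: [0.2, 0.6, -0.8]
opening: 0.0851
```

Run:
```python
from h import *
import json
now(); c=optics.camera_info('wrist'); json.dump({k:np.array(v).tolist() for k,v in c.items()},open('w1.json','w'))
snap('wrist','w1',None,1.25)
```

```text
t 3.4 tcp [ 0.4251 -0.386   0.3603] a 1.0517 F [ 0.2  0.6 -0.8] op 0.0851
```

View pics/w1.png

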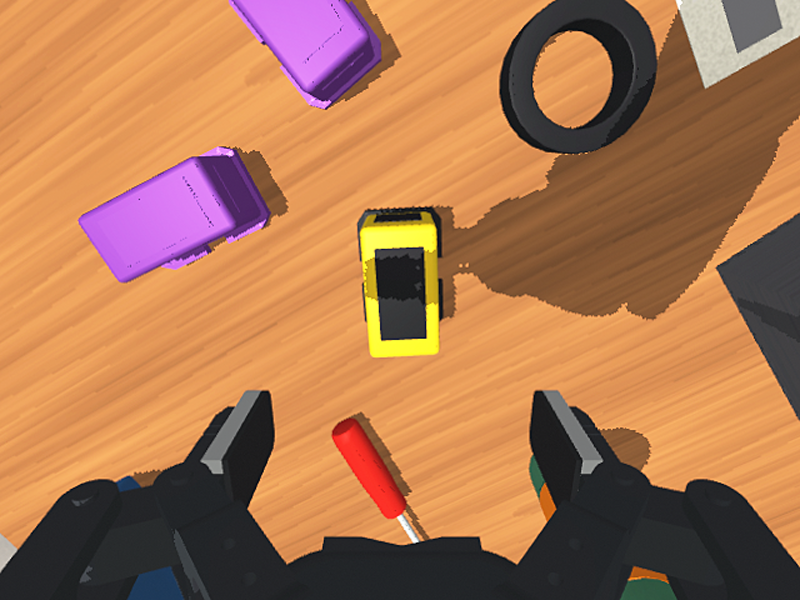

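Run:
```python
from h import *
import json
c=json.load(open('w1.json')); q=lambda u,v,z: at(c,u/1.25,v/1.25,z)[:2]
B=np.array([q(*p,.064) for p in [(361,226),(438,222),(440,354),(370,357)]])
print(B.round(4).tolist(),B.mean(0))
print([np.linalg.norm(B[i]-B[i-1]).round(4) for i in range(4)])
m1=(B[0]+B[1])/2;m2=(B[2]+B[3])/2; d=m2-m1; print('yaw',np.arctan2(d[1],d[0]))
print('foot', q(359,213,.008),q(440,208,.008),'right edge notch',q(441,262,.008),'screwdriver end',q(345,430,.02))
t=optics.camera_info('top');print('ocan',at(t,230+688/3.07,150+100/3.07,.19))
print(np.array(c['R']).T[:,2], -np.array(c['R']).T@c['t'])
plan([(.424,-.386,.30,1.05)])
```

```text
[[0.3786, -0.3869], [0.3989, -0.3466], [0.4745, -0.3857], [0.4539, -0.426]] [ 0.42648386 -0.38632926]
[np.float64(0.0848), np.float64(0.0452), np.float64(0.085), np.float64(0.0453)]
yaw -0.4784532766419428
foot [ 0.37572062 -0.3923749 ] [ 0.40092555 -0.34123926] right edge notch [ 0.4355778  -0.35897429] screwdriver end [ 0.51623934 -0.4903359 ]
ocan [ 0.64731965 -0.35479817  0.19      ]
[ 0.28131706 -0.16100297 -0.94601203] [ 0.35195497 -0.3443361   0.32941681]
t 3.45 tcp [ 0.4252 -0.3859  0.3605] a 1.054 F [-0.1 -0.2 -0.7] op 0.0853
-> (0.424, -0.386, 0.3, 1.05) local [ 1.  -0.6 60.5] yaw 0.004 rows 2
```

Run:
```python
from h import *
plan([(.4265,-.3863,.36,1.093),(.4265,-.3863,.193,1.093)])
```

```text
t 3.45 tcp [ 0.4252 -0.3859  0.3605] a 1.054 F [-0.1 -0.2 -0.7] op 0.0853
-> (0.4265, -0.3863, 0.36, 1.093) local [-1.3  0.3  0.5] yaw -0.039 rows 1
-> (0.4265, -0.3863, 0.193, 1.093) local [  0.   0. 167.] yaw 0.0 rows 4
```

>>> drive_tool(
  steps=[
    {"hand": -1, "dx": -1.3, "dy": 0.3, "dz": 0, "yaw": -0.04},
    {"hand": -1, "dx": 0, "dy": 0, "dz": 45, "yaw": 0},
    {"hand": -1, "dx": 0, "dy": 0, "dz": 45, "yaw": 0},
    {"hand": -1, "dx": 0, "dy": 0, "dz": 45, "yaw": 0},
    {"hand": -1, "dx": 0, "dy": 0, "dz": 32, "yaw": 0},
    {"hand": 0.3, "dx": 0, "dy": 0, "dz": 0, "yaw": 0},
    {"hand": 0.3, "dx": 0, "dy": 0, "dz": 0, "yaw": 0},
    {"hand": 0.3, "dx": 0, "dy": 0, "dz": 0, "yaw": 0},
    {"hand": 0.3, "dx": 0, "dy": 0, "dz": 0, "yaw": 0},
  ],
  grip_force=40,
)

```text
time_s: 4.58
tcp_pos: [0.427, -0.3872, 0.1958]
tcp_rot: [0.745, 3.05, -0.003]
contact_force: [-1.8, -0.5, 8.4]
opening: 0.0454
```

Run:
```python
from h import *
plan([(.427,-.387,.375,1.093),(.4558,.1612,.375,1.697),(.4558,.1612,.26,1.697)])
```

```text
t 4.58 tcp [ 0.427  -0.3872  0.1958] a 1.0914 F [-1.8 -0.5  8.4] op 0.0454
-> (0.427, -0.387, 0.375, 1.093) local [ 1.000e-01  1.000e-01 -1.792e+02] yaw -0.002 rows 4
-> (0.4558, 0.1612, 0.375, 1.697) local [226.5 500.1   0. ] yaw -0.604 rows 11
-> (0.4558, 0.1612, 0.26, 1.697) local [  0.   0. 115.] yaw 0.0 rows 3
```

>>> drive_tool(
  steps=[
    {"hand": 0.3, "dx": 0, "dy": 0, "dz": -30, "yaw": 0},
    {"hand": 0.3, "dx": 0, "dy": 0, "dz": -50, "yaw": 0},
    {"hand": 0.3, "dx": 0, "dy": 0, "dz": -50, "yaw": 0},
    {"hand": 0.3, "dx": 0, "dy": 0, "dz": -50, "yaw": 0},
    {"hand": 0.3, "dx": 19, "dy": 42, "dz": 0, "yaw": 0},
    {"hand": 0.3, "dx": 19, "dy": 42, "dz": 0, "yaw": 0},
    {"hand": 0.3, "dx": 19, "dy": 42, "dz": 0, "yaw": 0},
    {"hand": 0.3, "dx": 19, "dy": 42, "dz": 0, "yaw": 0},
    {"hand": 0.3, "dx": 19, "dy": 42, "dz": 0, "yaw": 0},
    {"hand": 0.3, "dx": 19, "dy": 42, "dz": 0, "yaw": 0},
  ],
)

```text
time_s: 5.82
tcp_pos: [0.4414, -0.1086, 0.3738]
tcp_rot: [0.746, 3.051, 0.0]
contact_force: [0.3, 0.4, -4.8]
opening: 0.0451
```

>>> drive_tool(
  steps=[
    {"hand": 0.3, "dx": 19, "dy": 42, "dz": 0, "yaw": 0},
    {"hand": 0.3, "dx": 19, "dy": 42, "dz": 0, "yaw": 0},
    {"hand": 0.3, "dx": 19, "dy": 42, "dz": 0, "yaw": 0},
    {"hand": 0.3, "dx": 19, "dy": 42, "dz": 0, "yaw": 0},
    {"hand": 0.3, "dx": 19, "dy": 42, "dz": 0, "yaw": 0},
    {"hand": 0.3, "dx": 18, "dy": 38, "dz": 0, "yaw": 0},
    {"hand": 0.3, "dx": 0, "dy": 0, "dz": 0, "yaw": -0.15},
    {"hand": 0.3, "dx": 0, "dy": 0, "dz": 0, "yaw": -0.15},
    {"hand": 0.3, "dx": 0, "dy": 0, "dz": 0, "yaw": -0.15},
    {"hand": 0.3, "dx": 0, "dy": 0, "dz": 0, "yaw": -0.15},
  ],
)

```text
time_s: 7.08
tcp_pos: [0.4557, 0.162, 0.3737]
tcp_rot: [0.197, -3.135, -0.0]
contact_force: [0.4, -1.1, -5.1]
opening: 0.0455
```

Run:
```python
from h import *
import json
plan([(.4558,.1612,.26,1.697)]); c=optics.camera_info('wrist'); json.dump({k:np.array(v).tolist() for k,v in c.items()},open('w2.json','w'))
snap('wrist','w2',None,1.25)
```

```text
t 7.08 tcp [0.4557 0.162  0.3737] a 1.6964 F [ 0.4 -1.1 -5.1] op 0.0455
-> (0.4558, 0.1612, 0.26, 1.697) local [  0.   -0.8 113.7] yaw -0.001 rows 3
```

View pics/w2.png

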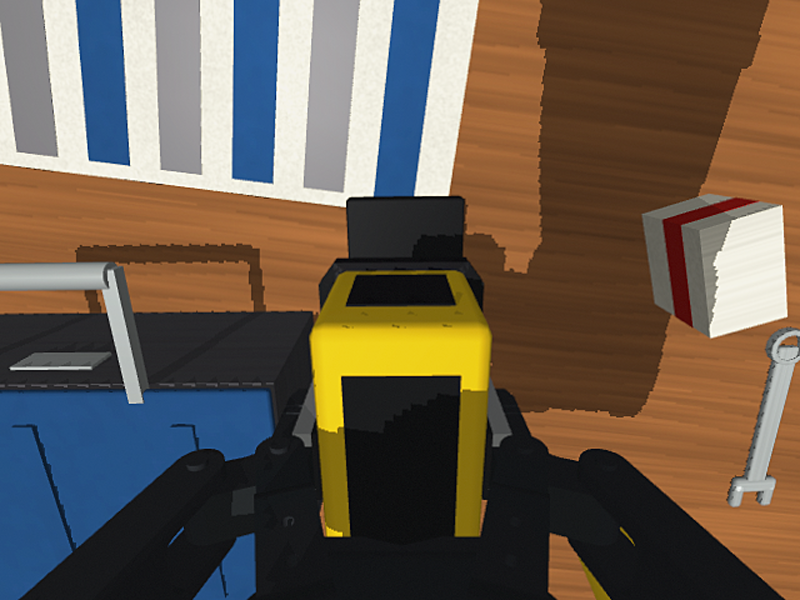

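Run:
```python
from h import *
import json
c=json.load(open('w2.json')); q=lambda u,v,z: at(c,u/1.25,v/1.25,z)[:2]
L,R=q(346.5,198,.02),q(466,198,.02); print(L,R,(L+R)/2,np.linalg.norm(L-R)); d=L-R;print(np.arctan2(d[1],d[0])+np.pi/2)
L2,R2=q(347,255,.02),q(464,250,.02);print(L2,R2)
# bar corner & box front right-top edge
print('bar end',q(112,265,.132),'box corner',q(314,311,.122))
# battery front top edge & foot
zb=.3737-.1958
F=[q(312,330,zb+.064),q(490,330,zb+.064)];print('bat body mid',np.mean(F,0),np.linalg.norm(F[0]-F[1]))
F=[q(334,262,zb+.008),q(472,262,zb+.008)];print('foot',F,np.mean(F,0))
```

```text
[0.41093358 0.11778162] [0.400441  0.2007101] [0.40568729 0.15924586] 0.08358963194674733
0.12585695134909414
[0.45150619 0.12168743] [0.43715109 0.2055836 ]
bar end [0.44300615 0.02000163] box corner [0.45821648 0.11677932]
bat body mid [0.41374727 0.15692055] 0.04287887880249534
foot [array([0.41386207, 0.13281784]), array([0.40769646, 0.18152933])] [0.41077927 0.15717358]
```

>>> drive_tool(
  steps=[
    {"hand": 0.3, "dx": 0, "dy": 1, "dz": 50, "yaw": 0},
    {"hand": 0.3, "dx": 0, "dy": 0, "dz": 50, "yaw": 0},
    {"hand": 0.3, "dx": 0, "dy": 0, "dz": 40, "yaw": 0},
    {"hand": 0.3, "dx": 0, "dy": 0, "dz": 13, "yaw": 0},
    {"hand": 0.3, "dx": 0, "dy": 0, "dz": 0, "yaw": 0},
  ],
)

```text
time_s: 7.75
tcp_pos: [0.4558, 0.163, 0.2209]
tcp_rot: [0.187, -3.135, -0.0]
contact_force: [0.0, -0.3, -4.1]
opening: 0.046
```

Run:
```python
from h import *
import json
now(); c=optics.camera_info('wrist'); json.dump({k:np.array(v).tolist() for k,v in c.items()},open('w3.json','w'))
snap('wrist','w3'); im=cv2.imread('pics/raw_w3.png')
b=optics.snapshot('top')[:,:,::-1]; cv2.imwrite('pics/raw_top3.png',b)
a=cv2.resize(im[100:300,200:460],None,fx=3,fy=3,interpolation=cv2.INTER_CUBIC)
cv2.imwrite('pics/w3.png',a[:590])
```

```text
t 7.75 tcp [0.4558 0.163  0.2209] a 1.6901 F [ 0.  -0.3 -4.1] op 0.046
```

View pics/w3.png

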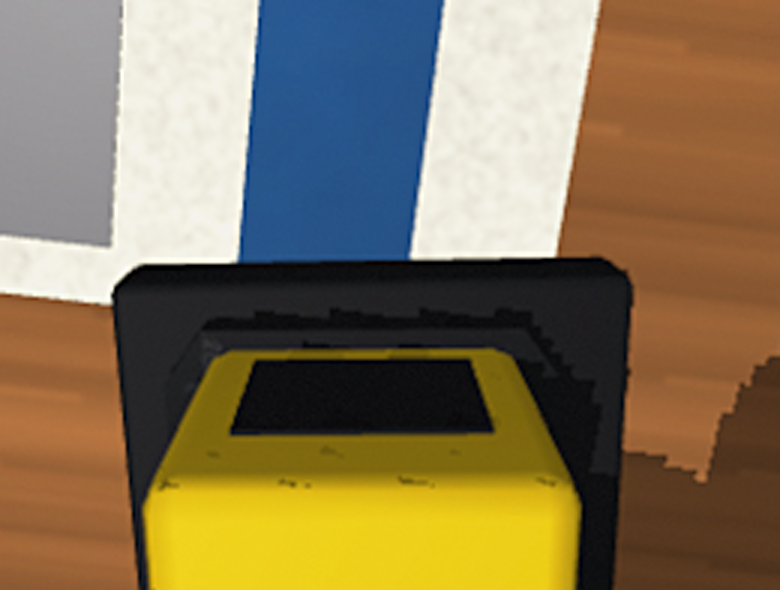

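>>> drive_tool(
  steps=[
    {"hand": 0.3, "dx": 0, "dy": 0.8, "dz": 2, "yaw": -0.01},
    {"hand": 0.3, "dx": 0, "dy": 0, "dz": 2, "yaw": 0},
    {"hand": 0.3, "dx": 0, "dy": 0, "dz": 0, "yaw": 0},
  ],
)

```text
time_s: 8.22
tcp_pos: [0.4558, 0.1638, 0.2168]
tcp_rot: [-0.204, 3.135, 0.0]
contact_force: [-0.6, 0.2, -5.1]
opening: 0.0455
```

>>> drive_tool(
  steps=[
    {"hand": 0.3, "dx": -12, "dy": 0, "dz": 0, "yaw": 0},
    {"hand": 0.3, "dx": -12, "dy": 0, "dz": 0, "yaw": 0},
    {"hand": 0.3, "dx": -12, "dy": 0, "dz": 0, "yaw": 0},
    {"hand": 0.3, "dx": -6, "dy": 0, "dz": 0, "yaw": 0},
    {"hand": 0.3, "dx": -6, "dy": 0, "dz": 0, "yaw": 0},
    {"hand": 0.3, "dx": 0, "dy": 0, "dz": 0, "yaw": 0},
  ],
)

```text
time_s: 8.98
tcp_pos: [0.5035, 0.17, 0.2167]
tcp_rot: [0.204, -3.135, -0.0]
contact_force: [-0.2, -0.6, -5.5]
opening: 0.0454
```

>>> drive_tool(
  steps=[
    {"hand": 0.3, "dx": -6, "dy": 0, "dz": 0, "yaw": 0},
    {"hand": 0.3, "dx": -6, "dy": 0, "dz": 0, "yaw": 0},
    {"hand": 0.3, "dx": -6, "dy": 0, "dz": 0, "yaw": 0},
    {"hand": 0.3, "dx": -6, "dy": 0, "dz": 0, "yaw": 0},
    {"hand": 0.3, "dx": 0, "dy": 0, "dz": 0, "yaw": 0},
  ],
)

```text
time_s: 9.6
tcp_pos: [0.5276, 0.1732, 0.2167]
tcp_rot: [-0.204, 3.135, 0.0]
contact_force: [0.2, 0.8, -5.4]
opening: 0.0456
```

>>> drive_tool(
  steps=[
    {"hand": 0.3, "dx": -6, "dy": 0, "dz": 0, "yaw": 0},
    {"hand": 0.3, "dx": -6, "dy": 0, "dz": 0, "yaw": 0},
    {"hand": 0.3, "dx": -6, "dy": 0, "dz": 0, "yaw": 0},
    {"hand": 0.3, "dx": -6, "dy": 0, "dz": 0, "yaw": 0},
    {"hand": 0.3, "dx": -6, "dy": 0, "dz": 0, "yaw": 0},
    {"hand": 0.3, "dx": -6, "dy": 0, "dz": 0, "yaw": 0},
    {"hand": 0.3, "dx": 0, "dy": 0, "dz": 0, "yaw": 0},
  ],
)

```text
time_s: 10.48
tcp_pos: [0.5628, 0.1779, 0.2162]
tcp_rot: [0.204, -3.134, -0.001]
contact_force: [-2.8, 1.6, -7.6]
opening: 0.0455
```

>>> drive_tool(
  steps=[
    {"hand": 0.3, "dx": -5, "dy": 0, "dz": 0, "yaw": 0},
    {"hand": 0.3, "dx": -5, "dy": 0, "dz": 0, "yaw": 0},
    {"hand": 0.3, "dx": -5, "dy": 0, "dz": 0, "yaw": 0},
    {"hand": 0.3, "dx": -5, "dy": 0, "dz": 0, "yaw": 0},
    {"hand": 0.3, "dx": -4, "dy": 0, "dz": 0, "yaw": 0},
    {"hand": 0.3, "dx": 0, "dy": 0, "dz": 0, "yaw": 0},
  ],
)

```text
time_s: 11.22
tcp_pos: [0.5864, 0.1811, 0.2162]
tcp_rot: [0.204, -3.134, -0.001]
contact_force: [-3.4, 3.1, -6.5]
opening: 0.0455
```

>>> drive_tool(
  steps=[
    {"hand": 0.3, "dx": -2, "dy": 0, "dz": 0, "yaw": 0},
    {"hand": 0.3, "dx": -2, "dy": 0, "dz": 0, "yaw": 0},
    {"hand": 0.3, "dx": 0, "dy": 0, "dz": 0, "yaw": 0},
  ],
)

```text
time_s: 11.6
tcp_pos: [0.5905, 0.1816, 0.2164]
tcp_rot: [0.204, -3.135, -0.001]
contact_force: [-2.6, 4.1, -8.2]
opening: 0.0453
```

>>> drive_tool(
  steps=[
    {"hand": 0.3, "dx": -2, "dy": 0, "dz": 0, "yaw": 0},
    {"hand": 0.3, "dx": 0, "dy": 0, "dz": 0, "yaw": 0},
  ],
)

```text
time_s: 11.85
tcp_pos: [0.5926, 0.1819, 0.2167]
tcp_rot: [-0.205, 3.135, 0.001]
contact_force: [-3.1, 3.8, -6.9]
opening: 0.0452
```

>>> drive_tool(
  steps=[
    {"hand": 0.3, "dx": -2, "dy": 0, "dz": 0, "yaw": 0},
    {"hand": 0.3, "dx": 0, "dy": 0, "dz": 0, "yaw": 0},
  ],
)

```text
time_s: 12.1
tcp_pos: [0.5946, 0.1822, 0.2168]
tcp_rot: [-0.205, 3.135, 0.001]
contact_force: [-2.2, 4.3, -5.4]
opening: 0.0457
```

>>> drive_tool(
  steps=[
    {"hand": 0.3, "dx": -1, "dy": 0, "dz": 0, "yaw": 0},
    {"hand": 0.3, "dx": 0, "dy": 0, "dz": 0, "yaw": 0},
  ],
)

```text
time_s: 12.35
tcp_pos: [0.5955, 0.1823, 0.2168]
tcp_rot: [-0.205, 3.135, 0.001]
contact_force: [-4.4, 4.3, -6.1]
opening: 0.0458
```

>>> drive_tool(
  steps=[
    {"hand": 0.3, "dx": -1, "dy": 0, "dz": 0, "yaw": 0},
    {"hand": 0.3, "dx": 0, "dy": 0, "dz": 0, "yaw": 0},
  ],
)

```text
time_s: 12.6
tcp_pos: [0.5963, 0.1824, 0.2167]
tcp_rot: [0.205, -3.134, -0.001]
contact_force: [-5.5, 3.6, -3.6]
opening: 0.0455
```

>>> drive_tool(
  steps=[
    {"hand": 0.3, "dx": -1, "dy": 0, "dz": 0, "yaw": 0},
    {"hand": 0.3, "dx": 0, "dy": 0, "dz": 0, "yaw": 0},
  ],
)

```text
time_s: 12.85
tcp_pos: [0.5967, 0.1825, 0.2166]
tcp_rot: [0.205, -3.132, -0.001]
contact_force: [-10.4, 2.3, -0.7]
opening: 0.0455
```

>>> drive_tool(
  steps=[
    {"hand": 0.3, "dx": 2, "dy": 0, "dz": 0, "yaw": 0},
    {"hand": 0.3, "dx": 0, "dy": 0, "dz": 0, "yaw": 0},
    {"hand": -0.6, "dx": 0, "dy": 0, "dz": 0, "yaw": 0},
    {"hand": -0.6, "dx": 0, "dy": 0, "dz": 0, "yaw": 0},
    {"hand": -0.6, "dx": 0, "dy": 0, "dz": 0, "yaw": 0},
    {"hand": -0.6, "dx": 0, "dy": 0, "dz": 0, "yaw": 0},
  ],
)

```text
time_s: 13.6
tcp_pos: [0.5957, 0.1819, 0.217]
tcp_rot: [-0.204, 3.134, -0.0]
contact_force: [-0.4, -0.2, 0.3]
opening: 0.0683
```

>>> drive_tool(
  steps=[
    {"hand": -0.6, "dx": 0, "dy": 0, "dz": -20, "yaw": 0},
    {"hand": -0.6, "dx": 0, "dy": 0, "dz": -45, "yaw": 0},
    {"hand": -0.6, "dx": 0, "dy": 0, "dz": -50, "yaw": 0},
    {"hand": -0.6, "dx": 0, "dy": 0, "dz": -50, "yaw": 0},
    {"hand": -0.6, "dx": 0, "dy": 0, "dz": 0, "yaw": 0},
  ],
)

```text
time_s: 14.22
tcp_pos: [0.5964, 0.1822, 0.3886]
tcp_rot: [-0.204, 3.126, 0.0]
contact_force: [-0.3, 0.2, -0.5]
opening: 0.0679
```

Run:
```python
from h import *
import json
now(); c=optics.camera_info('wrist'); json.dump({k:np.array(v).tolist() for k,v in c.items()},open('w4.json','w'))
snap('wrist','w4')
im=cv2.imread('pics/raw_w4.png')
print(proj(c,(.5957,.18,.06)))
cv2.imwrite('pics/w4.png',cv2.resize(im[130:390,200:500],None,fx=2.3,fy=2.3,interpolation=cv2.INTER_CUBIC))
```

```text
t 14.22 tcp [0.5964 0.1822 0.3886] a 1.7011 F [-0.3  0.2 -0.5] op 0.0679
[318.79688757 216.69890578]
```

View pics/w4.png

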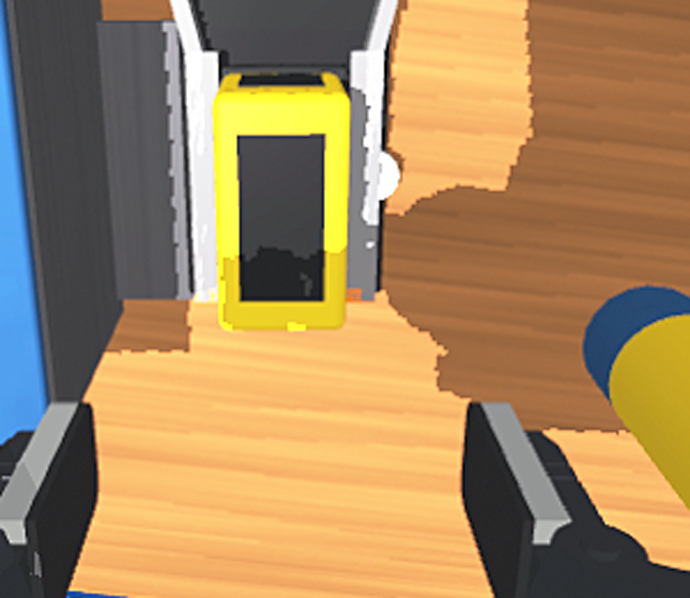

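Run:
```python
from h import *
import json
c=json.load(open('w4.json')); q=lambda u,v,z: at(c,200+u/2.3,130+v/2.3,z)[:2]
y=.126;U=np.array([[np.cos(y),np.sin(y)],[-np.sin(y),np.cos(y)]])
H=np.array([.5947,.180]); f=lambda *p:(U@(q(*p)-H)*1000).round(1)
print('body',[f(*p,.084) for p in [(216,93),(349,93),(345,329),(220,329)]], np.mean([f(*p,.084) for p in [(216,93),(349,93),(345,329),(220,329)]],0))
print('roller',f(388,175,.024),f(388,175,.0345)); print('rail fronts',[f(u,51,.0345) for u in (190,217,352,387)])
print('foot front',f(219,70,.028),f(347,70,.028)); print('stop top',f(360,295,.034))
```

```text
body [array([-41.5, -18.6]), array([-41.7,  24.6]), array([42.3, 25.9]), array([ 42.5, -18.9])] [0.4  3.25]
roller [ 0.5 46.6] [-2.1 45.2]
rail fronts [array([-49.9, -31.9]), array([-49.9, -21.7]), array([-50.1,  29.3]), array([-50.2,  42.6])]
foot front [-42.  -21.5] [-42.3  28.2]
stop top [49.5 36. ]
```

Battery body centre reads 0.4 mm from home along x and about -0.5 mm off the rail centre, with the roller at (388,175) beside it. Rail fronts at row 51 agree with -50 mm, so it is seated. Next is the lid.

Run:
```python
from h import *
plan([(.458,-.054,.37,1.701),(.458,-.054,.37,.127),(.458,-.054,.33,.127)])
```

```text
t 14.28 tcp [0.596  0.1821 0.3855] a 1.701 F [ 0.4  0.3 -1.8] op 0.0685
-> (0.458, -0.054, 0.37, 1.701) local [ 167.5 -216.2   15.5] yaw 0.0 rows 6
-> (0.458, -0.054, 0.37, 0.127) local [0. 0. 0.] yaw 1.574 rows 9
-> (0.458, -0.054, 0.33, 0.127) local [ 0.  0. 40.] yaw 0.0 rows 1
```

>>> drive_tool(
  steps=[
    {"hand": 0, "dx": 28, "dy": -36, "dz": 2, "yaw": 0},
    {"hand": 0, "dx": 28, "dy": -36, "dz": 2, "yaw": 0},
    {"hand": 0, "dx": 28, "dy": -36, "dz": 2, "yaw": 0},
    {"hand": 0, "dx": 28, "dy": -36, "dz": 2, "yaw": 0},
    {"hand": 0, "dx": 28, "dy": -36, "dz": 4, "yaw": 0},
    {"hand": 0, "dx": 27.5, "dy": -36, "dz": 4, "yaw": 0},
    {"hand": 0, "dx": 0, "dy": 0, "dz": 0, "yaw": 0.175},
    {"hand": 0, "dx": 0, "dy": 0, "dz": 0, "yaw": 0.175},
    {"hand": 0, "dx": 0, "dy": 0, "dz": 0, "yaw": 0.175},
    {"hand": 0, "dx": 0, "dy": 0, "dz": 0, "yaw": 0.175},
  ],
)

```text
time_s: 15.52
tcp_pos: [0.4571, -0.0538, 0.3651]
tcp_rot: [-0.892, -3.011, -0.0]
contact_force: [0.1, 0.7, -0.4]
opening: 0.0431
```

>>> drive_tool(
  steps=[
    {"hand": 0, "dx": 0, "dy": 0, "dz": 0, "yaw": 0.175},
    {"hand": 0, "dx": 0, "dy": 0, "dz": 0, "yaw": 0.175},
    {"hand": 0, "dx": 0, "dy": 0, "dz": 0, "yaw": 0.175},
    {"hand": 0, "dx": 0, "dy": 0, "dz": 0, "yaw": 0.175},
    {"hand": 0, "dx": 0, "dy": 0, "dz": 0, "yaw": 0.174},
    {"hand": 0, "dx": 0, "dy": 0, "dz": 0, "yaw": 0},
  ],
)

```text
time_s: 16.27
tcp_pos: [0.4572, -0.0538, 0.3652]
tcp_rot: [-2.074, -2.358, 0.0]
contact_force: [0.6, 1.2, -0.1]
opening: 0.0426
```

Run:
```python
from h import *
import json
plan([(.458,-.054,.28,.127)]); c=optics.camera_info('wrist'); json.dump({k:np.array(v).tolist() for k,v in c.items()},open('w5.json','w'))
snap('wrist','w5',None,1.25)
```

```text
t 16.27 tcp [ 0.4572 -0.0538  0.3652] a 0.1282 F [ 0.6  1.2 -0.1] op 0.0426
-> (0.458, -0.054, 0.28, 0.127) local [-0.3  0.7 85.2] yaw 0.001 rows 2
```

View pics/w5.png

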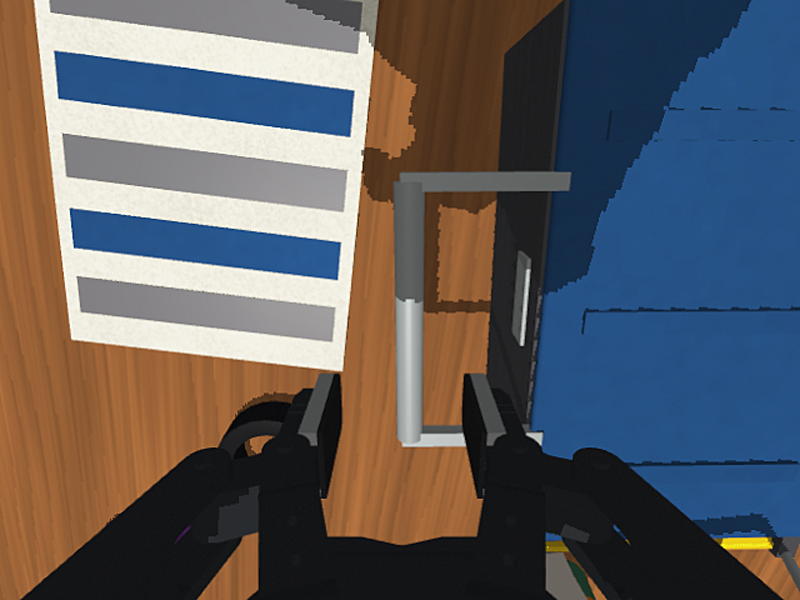

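Run:
```python
from h import *
import json
c=json.load(open('w5.json')); q=lambda u,v,z: at(c,u/1.25,v/1.25,z)[:2]
a,b=q(409,180,.125),q(410,441,.125); print(a,b,(a+b)/2,np.linalg.norm(a-b)); d=a-b; print(np.arctan2(d[1],d[0])-np.pi/2)
m=(a+b)/2;plan([(m[0],m[1],.28,.127)])
```

```text
[0.45093825 0.01553394] [ 0.46990491 -0.12139168] [ 0.46042158 -0.05292887] 0.13823299810355363
0.13764213017767202
t 16.32 tcp [ 0.4573 -0.0538  0.3653] a 0.1308 F [-0.  -1.1  0. ] op 0.0425
-> (np.float64(0.46042158092491703), np.float64(-0.052928871082524025), 0.28, 0.127) local [ 0.4  3.2 85.3] yaw 0.004 rows 2
```

>>> drive_tool(
  steps=[
    {"hand": 0, "dx": 0, "dy": 2, "dz": 40, "yaw": 0},
    {"hand": 0, "dx": 0, "dy": 0, "dz": 35, "yaw": 0},
    {"hand": 0, "dx": 0, "dy": 0, "dz": 11, "yaw": 0},
    {"hand": 0, "dx": 0, "dy": 0, "dz": 0, "yaw": 0},
  ],
)

```text
time_s: 16.82
tcp_pos: [0.4593, -0.0535, 0.2797]
tcp_rot: [-2.074, -2.359, 0.0]
contact_force: [-0.6, 0.5, -0.7]
opening: 0.0426
```

>>> drive_tool(
  steps=[
    {"hand": 0.9, "dx": 0, "dy": 0, "dz": 0, "yaw": 0},
    {"hand": 0.9, "dx": 0, "dy": 0, "dz": 0, "yaw": 0},
    {"hand": 0.9, "dx": 0, "dy": 0, "dz": 0, "yaw": 0},
    {"hand": 0.9, "dx": 0, "dy": 0, "dz": 0, "yaw": 0},
  ],
  grip_force=60,
)

```text
time_s: 17.32
tcp_pos: [0.4603, -0.0538, 0.2813]
tcp_rot: [2.073, 2.356, 0.003]
contact_force: [2.7, 0.9, 6.5]
opening: 0.012
```

>>> drive_tool(
  steps=[
    {"hand": 0.9, "dx": 0, "dy": 1.0, "dz": -12.5, "yaw": 0},
    {"hand": 0.9, "dx": 0, "dy": 1.1, "dz": -11.7, "yaw": 0},
    {"hand": 0.9, "dx": 0, "dy": 1.6, "dz": -11.6, "yaw": 0},
    {"hand": 0.9, "dx": 0, "dy": 2.2, "dz": -11.5, "yaw": 0},
    {"hand": 0.9, "dx": 0, "dy": 2.8, "dz": -11.4, "yaw": 0},
    {"hand": 0.9, "dx": 0, "dy": 3.3, "dz": -11.3, "yaw": 0},
    {"hand": 0.9, "dx": 0, "dy": 0, "dz": 0, "yaw": 0},
  ],
)

```text
time_s: 18.2
tcp_pos: [0.4714, -0.0522, 0.3501]
tcp_rot: [-2.076, -2.358, 0.001]
contact_force: [-0.6, -5.5, -5.8]
opening: 0.0124
```

>>> drive_tool(
  steps=[
    {"hand": 0.9, "dx": 0, "dy": 3.9, "dz": -11.1, "yaw": 0},
    {"hand": 0.9, "dx": 0, "dy": 4.4, "dz": -10.9, "yaw": 0},
    {"hand": 0.9, "dx": 0, "dy": 5.0, "dz": -10.6, "yaw": 0},
    {"hand": 0.9, "dx": 0, "dy": 5.5, "dz": -10.4, "yaw": 0},
    {"hand": 0.9, "dx": 0, "dy": 6.1, "dz": -10.1, "yaw": 0},
    {"hand": 0.9, "dx": 0, "dy": 6.5, "dz": -9.8, "yaw": 0},
    {"hand": 0.9, "dx": 0, "dy": 7.0, "dz": -9.4, "yaw": 0},
    {"hand": 0.9, "dx": 0, "dy": 7.4, "dz": -9.1, "yaw": 0},
    {"hand": 0.9, "dx": 0, "dy": 0, "dz": 0, "yaw": 0},
  ],
)

```text
time_s: 19.32
tcp_pos: [0.5153, -0.0462, 0.4326]
tcp_rot: [-2.075, -2.356, 0.006]
contact_force: [-19.4, -3.2, 11.5]
opening: 0.0116
```

>>> drive_tool(
  steps=[
    {"hand": 0.9, "dx": 0, "dy": 6.4, "dz": -10.0, "yaw": 0},
    {"hand": 0.9, "dx": 0, "dy": 8.0, "dz": -8.5, "yaw": 0},
    {"hand": 0.9, "dx": 0, "dy": 0, "dz": 0, "yaw": 0},
  ],
)

```text
time_s: 19.7
tcp_pos: [0.5306, -0.0443, 0.451]
tcp_rot: [-2.075, -2.358, 0.001]
contact_force: [-9.1, -1.8, 7.3]
opening: 0.0117
```

>>> drive_tool(
  steps=[
    {"hand": 0.9, "dx": 0, "dy": 8.0, "dz": -8.4, "yaw": 0},
    {"hand": 0.9, "dx": 0, "dy": 8.8, "dz": -7.8, "yaw": 0},
    {"hand": 0.9, "dx": 0, "dy": 9.0, "dz": -7.2, "yaw": 0},
    {"hand": 0.9, "dx": 0, "dy": 0, "dz": 0, "yaw": 0},
    {"hand": 0.9, "dx": 0, "dy": 0, "dz": 0, "yaw": 0},
  ],
)

```text
time_s: 20.32
tcp_pos: [0.5562, -0.0409, 0.4741]
tcp_rot: [-2.075, -2.358, -0.0]
contact_force: [-5.1, -0.1, 6.4]
opening: 0.0117
```

Run:
```python
from h import *
now()
c=optics.camera_info('scene');print(proj(c,(.6,-.19,.24)))
snap('scene','s5',(290,250,450,370),5)
```

```text
t 20.32 tcp [ 0.5562 -0.0409  0.4741] a 0.1273 F [-5.1 -0.1  6.4] op 0.0117
[330.61511437 292.67505109]
```

View pics/s5.png

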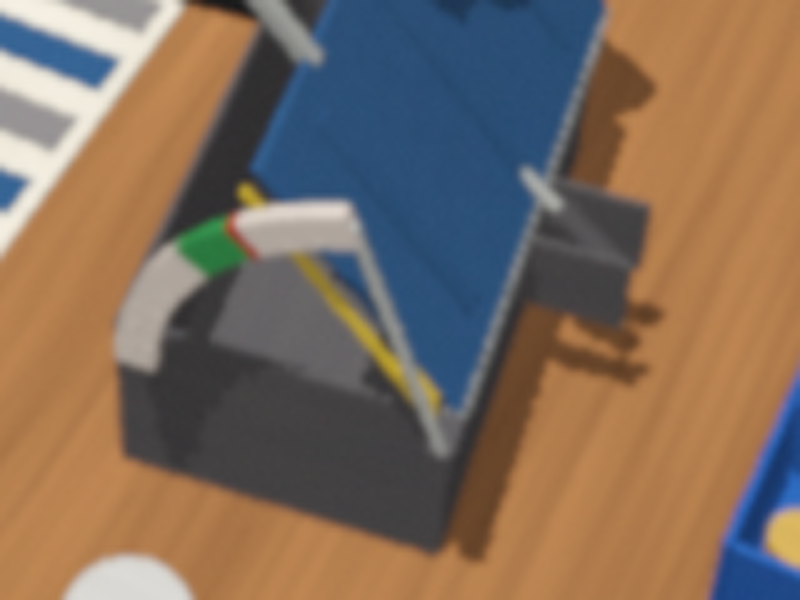

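>>> drive_tool(
  steps=[
    {"hand": 0.9, "dx": 0, "dy": -7.5, "dz": 5.7, "yaw": 0},
    {"hand": 0.9, "dx": 0, "dy": -9.1, "dz": 7.5, "yaw": 0},
    {"hand": 0.9, "dx": 0, "dy": -8.7, "dz": 7.8, "yaw": 0},
    {"hand": 0.9, "dx": 0, "dy": -8.3, "dz": 8.3, "yaw": 0},
    {"hand": 0.9, "dx": 0, "dy": 0, "dz": 0, "yaw": 0},
    {"hand": 0.9, "dx": 0, "dy": 0, "dz": 0, "yaw": 0},
    {"hand": 0.9, "dx": 0, "dy": 0, "dz": 0, "yaw": 0},
  ],
)

```text
time_s: 21.25
tcp_pos: [0.5232, -0.0453, 0.4442]
tcp_rot: [-2.076, -2.358, 0.0]
contact_force: [-6.0, -1.6, 4.2]
opening: 0.0117
```

Run:
```python
from h import *
now(); snap('scene','s6')
im=cv2.imread('pics/raw_s6.png'); b=cv2.imread('pics/raw_scene0.png')
a=cv2.resize(im[250:370,290:450],None,fx=3.5,fy=3.5,interpolation=cv2.INTER_CUBIC)
cv2.imwrite('pics/s6.png',np.vstack([a,cv2.resize(im[120:460:2,80:640:2],(560,180))])[:600])
```

```text
t 21.25 tcp [ 0.5232 -0.0453  0.4442] a 0.1271 F [-6.  -1.6  4.2] op 0.0117
```

View pics/s6.png

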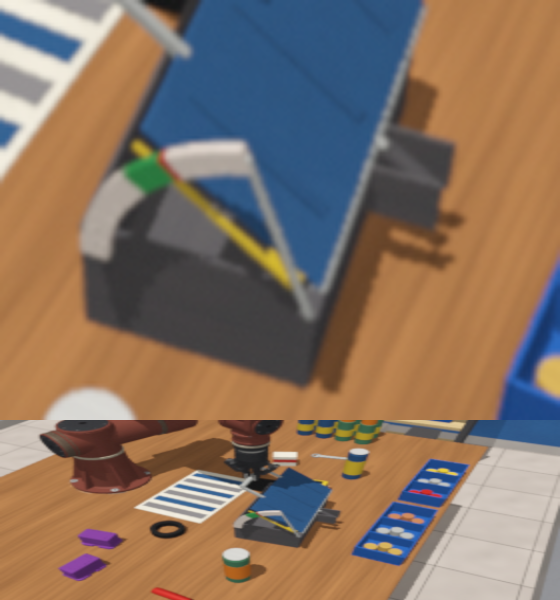

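The pointer crosses the green band just below red (about (165,165) in the upper crop), which agrees with the arm's 0.76 rad. I'll use one last picture to compare the shoe and roller with the start.

Run:
```python
from h import *
snap('top','t7')
f=lambda n: cv2.resize(cv2.imread(f'pics/raw_{n}.png')[190:260,225:283],None,fx=6.5,fy=6.5,interpolation=cv2.INTER_CUBIC)
cv2.imwrite('pics/t7.png',np.hstack([f('top0'),f('t7')])); now()
```

```text
t 21.35 tcp [ 0.5232 -0.0453  0.4442] a 0.1271 F [-6.5 -1.3  4.7] op 0.0116
```

View pics/t7.png

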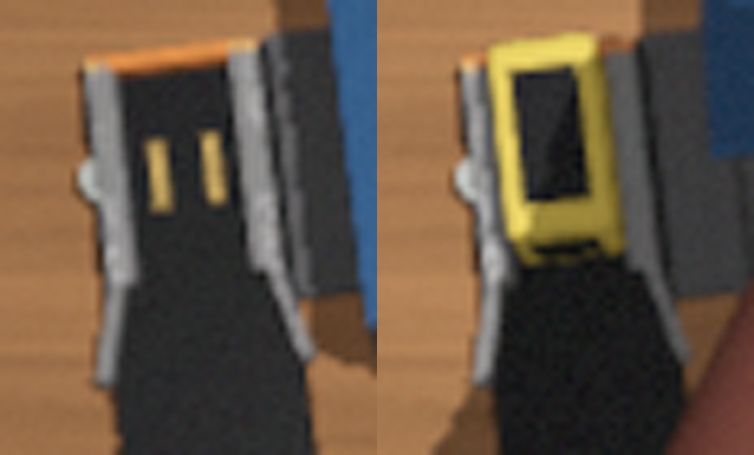

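The battery sits against the orange stop. The roller is at (90,180) at the start and at (467-377=90,180) now, so it is back out in the notch. Handing in.

```bash
python3 -c "
from h import *
print(bot.hand_in()); now()"
```

```text
the job is handed in; nothing more can be done
None
the job is handed in; nothing more can be done
```

The job is handed in: the battery is in the shoe and let go, and the arm is holding the lid still in the green band, gripping the bar. The run took about 21 s of the 64 s; the hand-in gives no verdict.

- **Battery:** I slid it up to the end stop, eased it back slightly and released it. A wrist picture put it 0.4 mm from home lengthwise and about 0.5 mm off the rail centre. In the last top picture the roller is where it stood at the start, so the detent has dropped in.
- **Lid:** I raised it to about 0.94 rad, worked out from the arm position. The scene picture showed the pointer past red. I then brought it back to about 0.76 rad, held with 60 N grip, and the pointer crosses the green band just below red.
- **Other objects:** I touched nothing else and saw nothing displaced in the last scene picture, but I did not measure their positions.

**Disagreements:**
- The top and wrist cameras differed by about 4 mm on the shoe's sideways position. I took a value between them and corrected it at the shoe, and the battery went in without jamming.
- The bar's arc did not quite match my prediction. The force at the gripper reached about 20 N on the way up until I eased it, and about 8 N remained at the end.
- The finger opening read about 12 mm on the 14 mm bar.

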